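Blow a rinsed spray-gun cup dry

ROBOT

A 7-joint arm with a two-finger parallel gripper is mounted at the origin on the work surface. World frame = base frame: x ahead of the robot, y to its left, z up, the work surface at z = 0. Lengths are in m, angles in rad, forces in N, time in s.
With the tool pointing down it reaches from about 0.425 to 1.025 m from the base axis. Payload 9.4 kg.
Tool frame: the origin (TCP) lies midway between the tips of the shut fingers; the grasp point (between the pads) lies 19 mm behind it; z points along the fingers, y is the line along which they close (so a half turn about z gives the same grasp; the last joint's range is limited). The gripper opens to 93 mm and grips with 3 to 60 N. Pads are 15 mm wide; open, the fingers measure 128 mm over their backs; the gripper's body (75 mm by 188 mm) begins 65 mm behind the grasp point.
Start: joints at [1.039, 0.599, -0.003, 1.599, 0.002, 0.943, -0.08], TCP at [0.318, -0.651, 0.219] pointing down, gripper open.
Joint ranges: [-2.57, 2.57], [-0.35, 1.97], [-1.29, 1.29], [0.11, 2.56], [-1.05, 4.19], [0.11, 1.86], [-2.63, 2.63]. Speed limits (rad/s): [2.22, 2.22, 3.01, 3.01, 3.14, 3.14, 3.14].

INTERFACE

Orientations are given as a unit quaternion [x, y, z, w].
In Python, from station import read_state, get_image, camera_model, job_done gives the robot as it stands.
- The arm moves only by the tool drive_tool, never from a script. Its argument "plan" is a list of rows, each a list of 4 numbers: the shift along the tool's x, y, z in cm, then the turn about the tool's z in rad. In form: [[tx, ty, tz, turn], ...]. A call has 1 to 20 rows; each row is the pose to reach, as a shift and turn from the pose commanded when the call began, along the tool's axes at that moment; what a row does not reach only later rows make up. A row lasts 1/8 s, in which the tool goes at most 62.5 mm and 10.7 degrees, less where a joint would pass 70% of its speed; a pose out of reach is approached as far as the arm can. A call with a gripper value outside its range is refused whole. "grip" is the finger opening in cm, from 0 to 9.3, set as the call begins (left out, the last holds). The fingers move at their own pace and stop on an object; the grip force is fixed at half the most. Time passes only in rows, so rows that repeat a pose let the fingers close. It gives the time, the measured TCP pose, the force, the opening and the grip force at its end, in the units of the state.
- read_state(): the state, without advancing time (a new reading comes with each control period).
- get_image(name): name is "side" or "top"; returns the picture (400x640x3 uint8, red, green, blue); there is no depth.
- camera_model(name): a dict with "camera_matrix" (3x3 intrinsics, pixels), "R" (3x3) and "t" (3): a world point X has camera coordinates R X + t. Camera axes: x right, y down, z forward; pixel columns grow to the right and rows downward; lengths in m; the calibration is good to about 2 mm. A picture is of the moment at which its call begins. camera_model takes no time and is no camera call.
- job_done(): hands the job in; it is judged then, once.
The state is a dict: "time": time; "qpos": joint angles; "joint_velocities": joint speeds; "joint_torque": joint torques, N m; "tool_pos": TCP position; "ee_rot": TCP orientation; "force": force on the tool from outside, world axes, zero at the start; "wrist_torque": the same for the moment, N m; "finger_gap": opening from 0.0 (shut) to 1.0 (fully open); "grasp_force": force on a finger pad.
Only numpy, scipy, OpenCV 4.12 (cv2) and the standard library are available. Lean on these libraries where they do the work, as an engineer would, in place of code of your own. Each camera call takes 0.05 s, during which the arm holds its last target. There are 200 camera calls.

TASK

Take the rinsed aluminium spray-gun cup out of its wooden cradle, turn it mouth-down over the upright peg of the drying stand so that its rim sits flat on the round seat, and let go of it. Only then press the air valve's plunger down with the closed fingertips until its flat cap is level with the top of the little pin beside it (half of its 24 mm travel, never all the way to the bottom). Finish while still holding it steadily there, and leave the other things on the bench as they are.

Things in the scene. Friction and masses are not known exactly. Their poses are not given: they have to be found in the camera images.
- cup: Loose plain aluminium cup, straight, 54 mm outside diameter, 90 mm long, 3 mm wall, 4 mm bottom, about 0.12 kg. Origin: centre of the outside of its closed end; its x axis runs along the cup's axis to the open mouth at x = +90 mm. At the start it lies on its side in the cradle, axis level 85 mm above the bench, mouth to the left or partly back towards the robot.
- cradle: Fixed wooden V cradle under the cup, foot 90 x 44 mm, sloping cheeks 70 mm long and 54 mm over all (no wider than the cup) reaching 69 mm above the bench. Origin: centre of its underside; x axis along the cup's axis towards its mouth. The cup lies centred along it.
- drying_stand: Fixed dark steel stand, foot 100 mm diameter, round flat seat of 90 mm diameter with its top 60 mm above the bench, and a steel peg of 24 mm diameter with a tapered tip standing 75 mm above the seat (tip 135 mm above the bench). Stands to one side of the cradle, left or right. Origin: centre of its underside, z up.
- seat (a point): Centre of the drying stand's flat seat, at the peg's root, 60 mm above the bench; z up. The cup on the peg stands on its rim here, closed end 90 mm above this point.
- valve: Fixed grey valve block 100 x 80 mm, 55 mm high, on the other side of the cradle. Origin: on the bench under the plunger's axis; the block spans x from -40 to +60 mm, y from -40 to +40 mm. A steel gauge pin of 10 mm diameter stands 36 mm to +x of the plunger's axis (away from the robot), its top 82 mm above the bench.
- cap_top (a point): Centre of the top face of the plunger's flat black cap, 44 mm diameter, 10 mm thick; moves with the plunger. Released it is 94 mm above the bench, level with the pin's top it is at 82 mm, at the bottom stop 70 mm. z up.
- plunger (a joint): Plunger travel in m: 0 released, 0.012 cap level with the pin's top, 0.024 bottom stop. It slides straight down against a spring: 2.4 N to start it, 6.0 N at 0.012, 9.6 N at the bottom; it springs back when released.
- screwdriver: Bystander: screwdriver lying on the bench, beyond and between the cradle and the thing on its left. Origin near its middle, underside.
- tape_roll: Bystander: grey roll of tape lying flat, 90 mm diameter, 24 mm high, nearer the robot. Origin: centre of its underside.
- spray_can: Bystander: upright can, 64 mm diameter, 190 mm high, at the back of the bench. Origin: centre of its underside.
- paint_tin: Bystander: upright paint tin, 104 mm diameter, 120 mm high, at the back of the bench. Origin: centre of its underside.
- screw_jar: Bystander: glass jar, 70 mm diameter, 90 mm high, at the left. Origin: centre of its underside.
- brush: Bystander: paint brush lying on the bench towards the back right. Origin near its middle, underside.
- parts_tray: Bystander: open blue parts tray 100 x 140 mm, 35 mm high, at the right. Origin: centre of its underside.
Not all that is in view belongs to the job. What is shaped like the valve but green or red is not meant.

How it is judged:
By the outcome, as a careful person would: the job done as asked, in the order asked, and still so for the second after the job is handed in, while the arm keeps its last pose, push and grip.
It also fails if it takes over 54 s, if anything falls off the work surface, if the arm or the gripper's body presses on something with over 40 N, if the wrist force passes 120 N, or if a joint passes its speed limit or range.

## Working session

There is one attempt and no reset: what is moved stays moved. The work goes in short steps, Python scripts to look and compute and a tool call to move; the robot and the scene stay as the last step left them, time stands still between calls to the robot, and variables do not carry over. Pictures are saved under pics/ and viewed, at most 13 in all, crops included, and the job is handed in when it is done.

Besides the shell and the picture viewer there is one more tool, called as name(argument=value, ...), one argument or row to a line, values as JSON. drive_tool: Moves the arm, as the interface text tells. Its arguments: {"type":"object","properties":{"plan":{"type":"array","items":{"type":"array","items":{"type":"number"}}},"grip":{"type":"number"}},"required":["plan"]}

```bash
mkdir -p pics; ls; python3 - <<'E'
from station import *
import cv2,json,numpy as np
s=read_state();print({k:np.round(v,3).tolist() for k,v in s.items()})
for n in("top","side"):
    cv2.imwrite(f"pics/{n}0.png",get_image(n)[:,:,::-1])
    m=camera_model(n);print(n,np.round(m["camera_matrix"],1).tolist(),np.round(m["R"],3).tolist(),np.round(m["t"],3).tolist(),np.round(-np.array(m["R"]).T@m["t"],3))
E
```

```text
pics
{'time': 0.0, 'qpos': [1.039, 0.6, -0.003, 1.6, 0.002, 0.943, -0.08], 'joint_velocities': [-0.001, 0.001, 0.001, -0.001, 0.002, -0.0, 0.0], 'joint_torque': [-0.002, -76.506, 1.497, -25.235, -0.052, 0.017, 0.0], 'tool_pos': [0.318, -0.651, 0.218], 'ee_rot': [0.974, 0.225, -0.0, -0.001], 'force': [0.124, 0.746, -0.908], 'wrist_torque': [-0.025, -0.006, -0.024], 'grasp_force': 0.0, 'finger_gap': 1.002}
top [[377.6, 0.0, 317.3], [0.0, 377.6, 201.3], [0.0, 0.0, 1.0]] [[0.028, -1.0, 0.006], [-0.994, -0.028, -0.103], [0.103, -0.004, -0.995]] [-0.013, 0.594, 1.079] [0.48  0.008 1.134]
side [[450.8, 0.0, 332.1], [0.0, 450.8, 195.3], [0.0, 0.0, 1.0]] [[-0.776, -0.631, 0.007], [-0.367, 0.441, -0.819], [0.514, -0.638, -0.574]] [0.456, 0.283, 1.246] [-0.182  0.958  0.944]
```

View pics/top0.png

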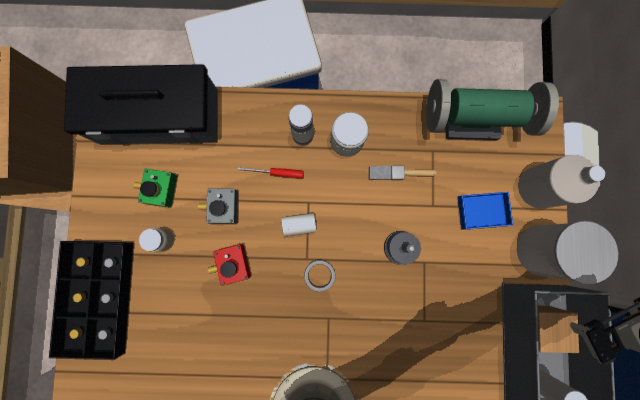

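View pics/side0.png

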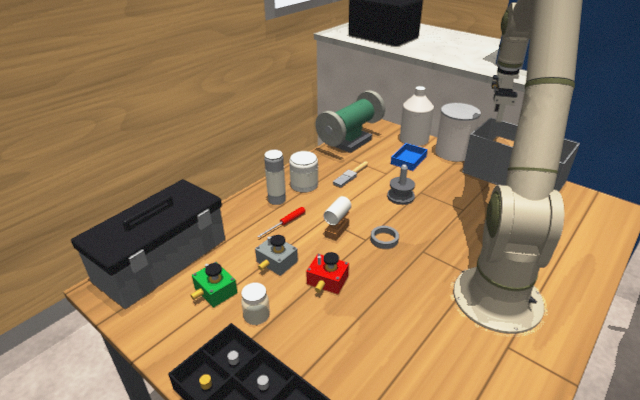

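Candidates shaped like the valve, in the top view: green (157,188), grey (222,206), red (231,265). Grey is the one described as "grey valve block". The cup is at (299,224), with the stand at (402,247). Next I'll measure these and check them in one enlarged crop.

```bash
cat > h.py <<'E'
import numpy as np, cv2
from station import *
def ray(n,uv,z):
    m=camera_model(n);R=np.array(m["R"]);c=-R.T@np.array(m["t"])
    d=R.T@np.linalg.inv(m["camera_matrix"])@np.array([uv[0],uv[1],1.]);return c+d*(z-c[2])/d[2]
def proj(n,X):
    m=camera_model(n);p=np.array(m["camera_matrix"])@(np.array(m["R"])@X+np.array(m["t"]));return p[:2]/p[2]
def blob(mask,box):
    """largest contour of mask in box x0,y0,x1,y1"""
    k=np.zeros(mask.shape,np.uint8);x0,y0,x1,y1=box;k[y0:y1,x0:x1]=mask[y0:y1,x0:x1]
    c,_=cv2.findContours(k,cv2.RETR_EXTERNAL,cv2.CHAIN_APPROX_NONE);return max(c,key=cv2.contourArea)
E
python3 - <<'E'
from h import *
T=cv2.imread("pics/top0.png");S=cv2.imread("pics/side0.png")
def neutral(I): h=I.astype(int);return (h.max(2)-h.min(2)<25),h.mean(2)
out={}
for n,I,bx in(("top",T,dict(cup=(275,205,325,242),cap=(205,195,236,222),stand=(378,225,428,270))),
              ("side",S,dict(cup=(320,192,358,226),cap=(264,232,292,252),stand=(384,160,420,208)))):
    ne,b=neutral(I)
    for k,bb in bx.items():
        m={'cup':ne&(b>110),'cap':ne&(b<45),'stand':ne&(b<140)}[k].astype(np.uint8)
        c=blob(m,bb);r=cv2.minAreaRect(c);z=dict(cup=.085,cap=.094,stand=.06)[k]
        print(n,k,cv2.contourArea(c),np.round(r[0],1),np.round(r[1],1),round(r[2],1),"xyz",np.round(ray(n,r[0],z),4))
        if k=='cup':
            print([np.round(ray(n,p,.085),3)[:2].tolist() for p in cv2.boxPoints(r)])
        cv2.drawContours(I,[c],-1,(0,0,255) if k!='cup' else (0,255,0),1) if 0 else None
a=cv2.resize(T[170:275,195:435],None,fx=3.3,fy=3.3,interpolation=cv2.INTER_CUBIC)
b=cv2.resize(S[155:285,255:425],None,fx=1.9,fy=1.9,interpolation=cv2.INTER_CUBIC)
o=np.zeros((a.shape[0]+b.shape[0],a.shape[1],3),np.uint8);o[:a.shape[0]]=a;o[a.shape[0]:,:b.shape[1]]=b
cv2.imwrite("pics/crop1.png",o);print(o.shape)
E
```

```text
top cup 556.5 [298.3 224.2] [18.7 33.1] 81.9 xyz [0.5229 0.0552 0.085 ]
[[0.541, 0.105], [0.556, 0.014], [0.505, 0.006], [0.49, 0.096]]
top cap 9.5 [234.5 208. ] [26.  1.] 90.0 xyz [0.5624 0.2322 0.094 ]
top stand 926.5 [402.  247.5] [33. 36.] 90.0 xyz [ 0.4664 -0.2388  0.06  ]
side cup 395.5 [336.8 209.9] [15.9 30.2] 40.9 xyz [0.5237 0.0566 0.085 ]
[[0.542, 0.113], [0.571, -0.024], [0.505, -0.002], [0.481, 0.129]]
side cap 57.0 [277.5 240. ] [10. 13.] 90.0 xyz [0.5577 0.2874 0.094 ]
side stand 593.0 [402.9 185.4] [26.8 37. ] 13.0 xyz [ 0.4545 -0.2316  0.06  ]
(593, 792, 3)
```

View pics/crop1.png

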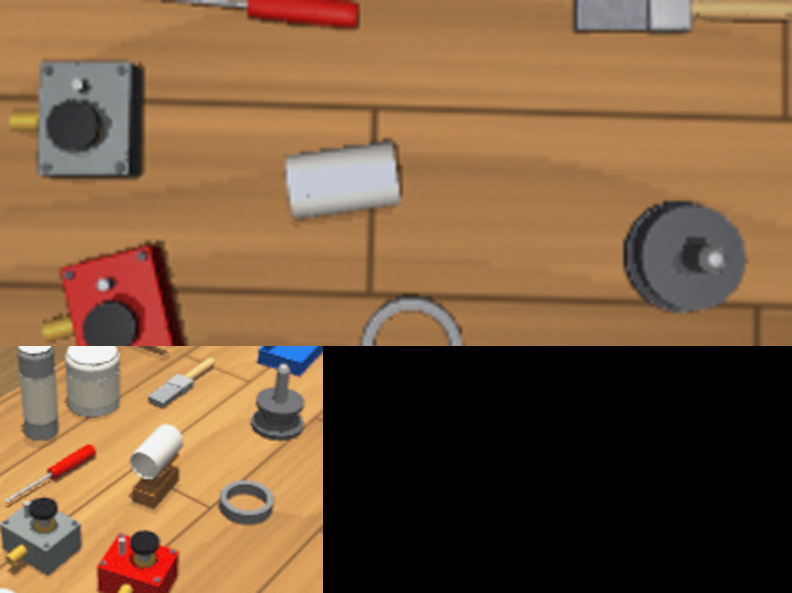

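The crop confirms it. The grey block (crop 75,126, black cap, pin beyond) is the valve, and the red one is a decoy. The cup's open mouth faces left, and the stand's peg tip is at crop (714,259).

```bash
cat >> h.py <<'E'
from scipy.spatial.transform import Rotation as Ro
def go(p,ydir=None):
    """shift (cm) and turn from the measured pose to TCP p with tool y along ydir"""
    s=read_state();R=Ro.from_quat(s["ee_rot"]).as_matrix();d=R.T@(np.array(p)-s["tool_pos"])*100
    t=0
    if ydir is not None:
        l=R.T@np.array([*ydir,0]);t=np.arctan2(-l[0],l[1])
    print("pos",np.round(s["tool_pos"],4),"rot",np.round(s["ee_rot"],3),"F",np.round(s["force"],1),"shift",np.round(d,2),"turn",round(t,3),"yaw y",np.round(R[:2,1],3),"gap",round(s["finger_gap"]*9.3,2),"t",round(s["time"],2))
E
python3 - <<'E'
from h import *
print("cap",ray("top",(217.7,208.2),.094),ray("side",(277.6,239.7),.094))
print("tip",ray("top",(411.4,248.5),.135),ray("side",(404.5,166),.135)); print("seat",ray("top",(404.7,247.6),.06))
go([.5273,.0309,.19],(.985,.17))
E
```

```text
cap [0.56055111 0.27846451 0.094     ] [0.55836137 0.28627358 0.094     ]
tip [ 0.46543483 -0.24631204  0.135     ] [ 0.46044205 -0.23762199  0.135     ]
seat [ 0.46635926 -0.2464328   0.06      ]
pos [ 0.3183 -0.6509  0.2179] rot [ 0.974  0.225 -0.    -0.001] F [ 0.2 -1.3  0.9] shift [ 48.73 -52.07   2.85] turn -1.287 yaw y [ 0.439 -0.898] gap 9.29 t 0.1
```

drive_tool(
  plan=[
    [48.7,-52.1,0,-1.29],
    [48.7,-52.1,0,-1.29],
    [48.7,-52.1,0,-1.29],
    [48.7,-52.1,0,-1.29],
    [48.7,-52.1,0,-1.29],
    [48.7,-52.1,0,-1.29],
    [48.7,-52.1,0,-1.29],
    [48.7,-52.1,0,-1.29],
    [48.7,-52.1,0,-1.29],
    [48.7,-52.1,0,-1.29],
    [48.7,-52.1,0,-1.29],
    [48.7,-52.1,0,-1.29],
    [48.7,-52.1,0,-1.29],
    [48.7,-52.1,0,-1.29],
    [48.7,-52.1,0,-1.29],
    [48.7,-52.1,0,-1.29],
  ],
  grip=9.3,
)

```text
time: 2.1
tool_pos: [0.5269, 0.0295, 0.2186]
ee_rot: [0.644, 0.765, -0.0, 0.0]
force: [0.7, 0.3, -0.2]
finger_gap: 1.001
grasp_force: 0.0
```

```bash
python3 - <<'E'
from h import *
go([.5273,.0309,.071],(.985,.17))
E
```

```text
pos [0.5269 0.0295 0.2186] rot [ 0.644  0.765 -0.     0.   ] F [ 0.7  0.3 -0.2] shift [ 0.13  0.06 14.76] turn 0.001 yaw y [0.985 0.171] gap 9.31 t 2.1
```

drive_tool(
  plan=[
    [0.1,0.1,6,0],
    [0.1,0.1,10,0],
    [0.1,0.1,13,0],
    [0.1,0.1,14.7,0],
    [0.1,0.1,14.7,0],
    [0.1,0.1,14.7,0],
  ],
)

```text
time: 2.85
tool_pos: [0.5282, 0.0316, 0.0722]
ee_rot: [0.643, 0.766, 0.0, 0.0]
force: [0.3, -0.5, 0.8]
finger_gap: 0.997
grasp_force: 0.0
```

drive_tool(
  plan=[
    [0,0,0,0],
    [0,0,0,0],
    [0,0,0,0],
    [0,0,0,0],
    [0,0,0,0],
    [0,0,0,0],
    [0,0,0,0],
    [0,0,0,0],
  ],
  grip=4.5,
)

```text
time: 3.85
tool_pos: [0.5275, 0.0316, 0.0716]
ee_rot: [0.643, 0.766, -0.0, -0.0]
force: [-3.1, -0.6, 5.3]
finger_gap: 0.578
grasp_force: 30.0
```

drive_tool(
  plan=[
    [0,0,-1,0],
    [0,0,-3,0],
    [0,0,-6,0],
    [0,0,-10,0],
    [0,0,-15,0],
    [0,0,-15,0],
    [0,0,-15,0],
  ],
)

```text
time: 4.72
tool_pos: [0.5279, 0.0317, 0.2217]
ee_rot: [0.643, 0.766, 0.0, 0.0]
force: [-0.2, 0.3, -1.7]
finger_gap: 0.581
grasp_force: 30.0
```

```bash
python3 - <<'E'
from h import *
go([.466,-.245,.2216])
a=get_image("side")[80:260,240:440,::-1];cv2.imwrite("pics/lift.png",cv2.resize(a,None,fx=3,fy=3,interpolation=cv2.INTER_CUBIC))
E
```

```text
pos [0.5279 0.0317 0.2217] rot [0.643 0.766 0.    0.   ] F [-0.2  0.3 -1.7] shift [-26.18 -10.88   0.  ] turn 0 yaw y [0.985 0.173] gap 5.41 t 4.72
```

View pics/lift.png

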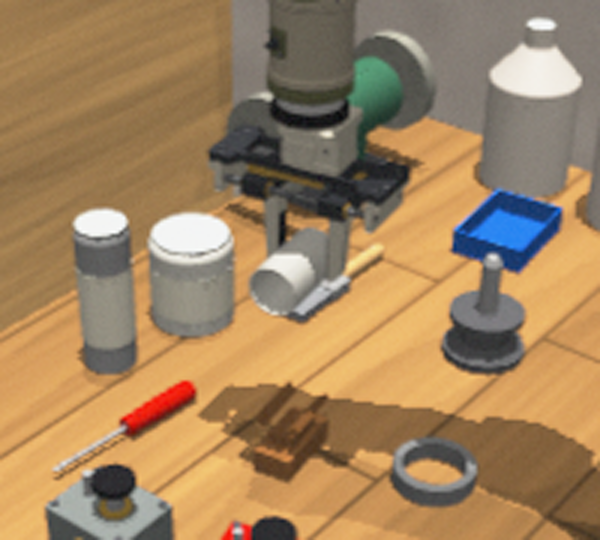

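The cup is firmly held but still level (mouth at crop 283,285), so it doesn't swing under its own weight. I'll come from the right of the stand and push the mouth's lower rim against the peg. That should pivot the cup mouth-down in the pads and thread it over the peg. First I'll get the peg position more precisely.

```bash
python3 - <<'E'
from h import *
T=cv2.imread("pics/top0.png");S=cv2.imread("pics/side0.png")
print(T[238:258,400:420].mean(2).astype(int));print(S[158:196,394:414].mean(2).astype(int))
for c in([.4654,-.2463],[.463,-.242]):
  for z in(.135,.06): print(c,z,[np.round(proj(n,np.array([*c,z])),1) for n in("top","side")])
E
```

```text
[[ 98  98  95  95  95  96  97  95  94  95  95  94  92  94  93  91  95 106
  114 117]
 [ 98  97  95  95  96  96  93  94  94  94  93  92  91  94  93  92  92  92
   99 120]
 [ 96  95  95  97  97  95  95  95  96  95  92  92  95  94  92  93  92  92
   99 117]
 [ 96  95  95  88  89  86  90  89  91  94  94  95  94  91  94  92  91  91
   95 107]
 [ 96  96  91  52  55  54  54  54  62  95  94  93  92  92  93  93  91  92
   90  98]
 [ 98  98  87  54  52  52  52  52  58  89  95  93  94  93  92  92  92  90
   88  93]
 [ 99  93  51  46  41  40  41  43  60  70  91  94  95  98  93  92  92  88
   90  95]
 [ 97  86  46  41  40  42  41  58  92  96  99 105 106 113  95  93  89  90
   91  96]
 [ 91  65  40  40  41  41  48  81  97 100 121 144 137 110  98  91  91  91
   92  93]
 [ 79  58  40  39  42  42  57 100 101 117 173 193 180 155  95  88  91  92
   92  93]
 [ 80  59  41  41  40  43  57 103 104 130 198 197 185 165 104  86  91  92
   92  93]
 [ 81  64  43  42  42  42  57 103 104 122 179 193 179 157 108  93  92  93
   94  93]
 [ 82  80  56  46  44  43  54  92 102 106 126 163 154 124 115  92  94  94
   92 
[... 3409 characters left out ...]
47  52  50  51  53  55  58  49  54  58  58  58  55  52  58  53  53  78
  111 142]
 [ 42  51  55  49  51  53  51  50  55  53  54  54  54  49  47  54  54  52
   85 127]
 [ 51  49  52  51  54  51  58  59  53  52  53  49  50  51  49  51  56  55
   84 127]
 [ 52  51  47  53  51  52  52  49  51  50  54  50  53  48  51  54  58  55
   77 110]
 [ 62  58  56  55  56  50  52  55  50  50  51  50  47  48  52  58  60  59
   80 108]]
[0.4654, -0.2463] 0.135 [array([411.4, 248.5]), array([404.6, 164.5])]
[0.4654, -0.2463] 0.06 [array([404.7, 247.9]), array([402.5, 182.6])]
[0.463, -0.242] 0.135 [array([409.8, 249.4]), array([404.5, 165.2])]
[0.463, -0.242] 0.06 [array([403.1, 248.8]), array([402.4, 183.3])]
```

```bash
python3 - <<'E'
from h import *
go([.4818,-.3405,.1335])
E
```

```text
pos [0.5275 0.0316 0.221 ] rot [ 0.643  0.766 -0.    -0.   ] F [ 0.4 -0.4 -1.3] shift [-35.86 -10.93   8.76] turn 0 yaw y [0.985 0.173] gap 5.37 t 4.78
```

drive_tool(
  plan=[
    [-4,-1.2,0,0],
    [-9,-2.7,0,0],
    [-14,-4.3,0,0],
    [-19,-5.8,0,0],
    [-24,-7.3,0,0],
    [-29,-8.8,0,0],
    [-33,-10,0,0],
    [-35.9,-10.9,0,0],
    [-35.9,-10.9,3,0],
    [-35.9,-10.9,6,0],
    [-35.9,-10.9,8.7,0],
    [-35.9,-10.9,8.7,0],
    [-35.9,-10.9,8.7,0],
  ],
)

```text
time: 6.4
tool_pos: [0.4829, -0.3404, 0.1346]
ee_rot: [0.643, 0.766, 0.0, -0.0]
force: [0.3, 0.1, 0.3]
finger_gap: 0.579
grasp_force: 30.0
```

```bash
python3 - <<'E'
from h import *
go([.465,-.245,.1335])
a=get_image("top")[190:290,370:490,::-1];b=get_image("side")[100:200,350:470,::-1]
cv2.imwrite("pics/pre.png",cv2.resize(np.hstack([a,b]),None,fx=3.3,fy=3.3,interpolation=cv2.INTER_CUBIC))
E
```

```text
pos [ 0.4829 -0.3404  0.1346] rot [ 0.643  0.766  0.    -0.   ] F [0.3 0.1 0.3] shift [ 9.71 -0.11  0.12] turn 0 yaw y [0.985 0.173] gap 5.38 t 6.4
```

View pics/pre.png

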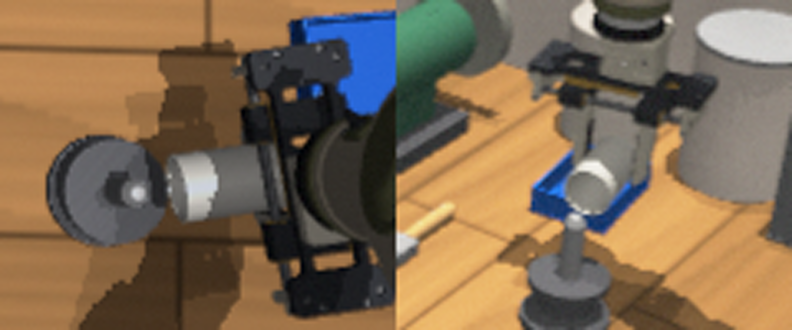

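Cup mouth at top crop (175,187) is in line with the peg tip at (138,193). Pressing in the first part.

drive_tool(
  plan=[
    [0.8,0,0.1,0],
    [1.5,0,0.1,0],
    [2.0,0,-0.2,0],
    [2.4,0,-0.6,0],
    [2.9,0,-0.8,0],
    [3.4,0,-1.0,0],
    [3.8,0,-1.2,0],
  ],
)

```text
time: 7.38
tool_pos: [0.4791, -0.3116, 0.1503]
ee_rot: [0.645, 0.765, -0.002, 0.007]
force: [1.7, -25.9, 16.4]
finger_gap: 0.581
grasp_force: 30.0
```

```bash
python3 - <<'E'
from h import *
go([.465,-.245,.1335])
a=get_image("top")[190:290,370:490,::-1];b=get_image("side")[100:200,350:470,::-1]
cv2.imwrite("pics/push.png",cv2.resize(np.hstack([a,b]),None,fx=3.3,fy=3.3,interpolation=cv2.INTER_CUBIC))
E
```

```text
pos [ 0.4791 -0.3116  0.1503] rot [ 0.645  0.765 -0.002  0.007] F [  1.7 -25.9  16.4] shift [ 6.82 -0.28  1.58] turn 0 yaw y [0.986 0.169] gap 5.4 t 7.38
```

View pics/push.png

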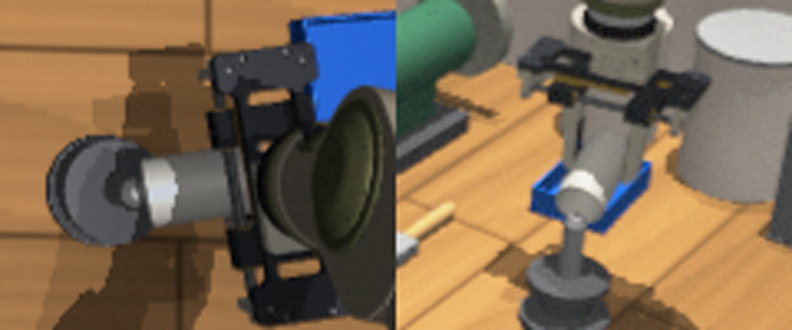

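The cup has begun to tip, with the mouth turned down towards the peg at side crop (580,205). The upward drag resists the pivot, so I'll raise the tool faster as I advance.

drive_tool(
  plan=[
    [0,0,-0.6,0],
    [0.3,0,-1.1,0],
    [0.8,0,-1.6,0],
    [1.3,0,-1.9,0],
    [1.7,0,-2.1,0],
    [2.1,0,-2.2,0],
    [2.1,0,-2.2,0],
  ],
)

```text
time: 8.35
tool_pos: [0.4734, -0.2835, 0.1697]
ee_rot: [0.643, 0.766, -0.0, 0.002]
force: [1.3, -5.9, 1.9]
finger_gap: 0.581
grasp_force: 30.0
```

drive_tool(
  plan=[
    [0.5,0,-0.3,0],
    [1.0,0,-0.4,0],
    [1.5,0,-0.4,0],
    [2.0,0,-0.4,0],
    [2.5,0,-0.3,0],
    [2.5,0,-0.2,0],
  ],
)

```text
time: 9.1
tool_pos: [0.4683, -0.2577, 0.1709]
ee_rot: [0.643, 0.766, -0.0, 0.0]
force: [1.1, -4.2, 1.2]
finger_gap: 0.584
grasp_force: 30.0
```

```bash
python3 - <<'E'
from h import *
go([.465,-.245,.1335])
a=get_image("top")[190:290,370:490,::-1];b=get_image("side")[100:200,350:470,::-1]
cv2.imwrite("pics/push2.png",cv2.resize(np.hstack([a,b]),None,fx=3.3,fy=3.3,interpolation=cv2.INTER_CUBIC))
E
```

```text
pos [ 0.4683 -0.2577  0.1709] rot [ 0.643  0.766 -0.     0.   ] F [ 1.1 -4.2  1.2] shift [ 1.31 -0.1   3.73] turn 0 yaw y [0.985 0.174] gap 5.43 t 9.1
```

View pics/push2.png

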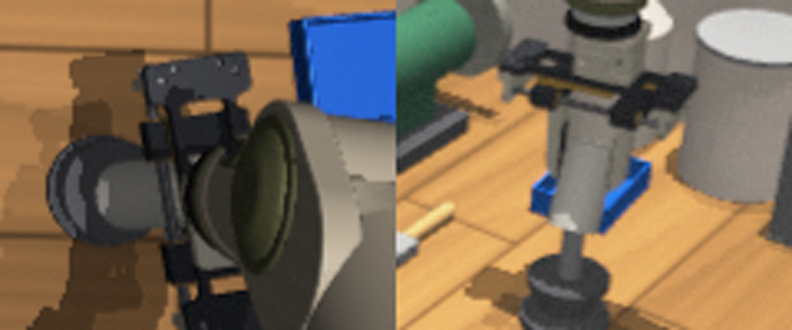

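The cup is now about 70° down with the peg entering it (side crop 575,215). Carrying on to vertical.

drive_tool(
  plan=[
    [0.5,0,0.1,0],
    [1.0,0,0.2,0],
    [1.5,0,0.4,0],
    [2.0,0,0.6,0],
    [2.5,0,0.9,0],
    [2.9,0,1.1,0],
    [2.9,0,1.1,0],
  ],
)

```text
time: 10.07
tool_pos: [0.463, -0.2288, 0.1594]
ee_rot: [0.643, 0.766, -0.0, -0.0]
force: [1.4, -3.8, 0.6]
finger_gap: 0.58
grasp_force: 30.0
```

```bash
python3 - <<'E'
from h import *
go([.465,-.245,.1335])
E
```

```text
pos [ 0.463  -0.2288  0.1594] rot [ 0.643  0.766 -0.    -0.   ] F [ 1.4 -3.8  0.6] shift [-1.63 -0.08  2.59] turn 0 yaw y [0.985 0.174] gap 5.39 t 10.07
```

drive_tool(
  plan=[
    [-0.8,0,0,0],
    [-1.5,0,0,0],
    [-1.5,0,0.8,0],
    [-1.5,0,1.6,0],
    [-1.5,0,2.4,0],
    [-1.5,0,3.2,0],
    [-1.5,0,3.6,0],
    [-1.5,0,3.6,0],
  ],
)

```text
time: 11.08
tool_pos: [0.4656, -0.2439, 0.1233]
ee_rot: [0.643, 0.766, -0.0, -0.0]
force: [0.2, -0.2, -0.6]
finger_gap: 0.588
grasp_force: 30.0
```

```bash
python3 - <<'E'
from h import *
go([.465,-.245,.1158])
b=get_image("side")[120:200,360:450,::-1];a=get_image("top")[205:285,370:460,::-1]
cv2.imwrite("pics/low.png",cv2.resize(np.hstack([a,b]),None,fx=4.4,fy=4.4,interpolation=cv2.INTER_CUBIC))
E
```

```text
pos [ 0.4656 -0.2439  0.1233] rot [ 0.643  0.766 -0.    -0.   ] F [ 0.2 -0.2 -0.6] shift [-0.09 -0.08  0.75] turn 0 yaw y [0.985 0.173] gap 5.47 t 11.07
```

View pics/low.png

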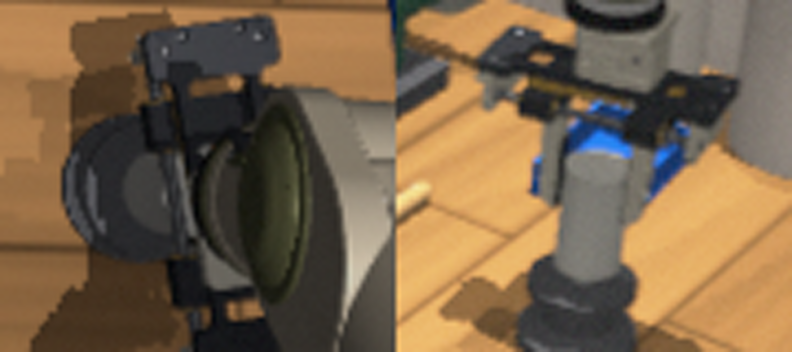

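The cup is upright over the peg, with its rim just above the seat (side crop 590,275). Lowering until it touches.

drive_tool(
  plan=[
    [0,0,0.4,0],
    [0,0,0.7,0],
    [0,0,0.9,0],
    [0,0,1.1,0],
    [0,0,1.1,0],
  ],
)

```text
time: 11.8
tool_pos: [0.4657, -0.244, 0.1124]
ee_rot: [0.643, 0.766, -0.0, -0.0]
force: [0.3, -0.2, -1.8]
finger_gap: 0.589
grasp_force: 30.0
```

drive_tool(
  plan=[
    [0,0,0.2,0],
    [0,0,0.4,0],
    [0,0,0.5,0],
    [0,0,0.5,0],
  ],
)

```text
time: 12.3
tool_pos: [0.4661, -0.2433, 0.1099]
ee_rot: [0.643, 0.766, -0.0, 0.001]
force: [-6.5, 6.7, 32.6]
finger_gap: 0.583
grasp_force: 30.0
```

drive_tool(
  plan=[
    [0,0,-0.1,0],
    [0,0,-0.2,0],
    [0,0,-0.2,0],
  ],
)

```text
time: 12.68
tool_pos: [0.4662, -0.2437, 0.1103]
ee_rot: [0.643, 0.766, 0.0, 0.0]
force: [-0.8, 2.7, 10.3]
finger_gap: 0.584
grasp_force: 30.0
```

drive_tool(
  plan=[
    [0,0,0,0],
    [0,0,0,0],
    [0,0,0,0],
    [0,0,0,0],
    [0,0,0,0],
    [0,0,0,0],
  ],
  grip=7.5,
)

```text
time: 13.42
tool_pos: [0.4657, -0.2441, 0.1096]
ee_rot: [0.643, 0.766, -0.0, -0.0]
force: [0.5, -0.2, -0.7]
finger_gap: 0.807
grasp_force: 0.0
```

drive_tool(
  plan=[
    [0,0,-2,0],
    [0,0,-5,0],
    [0,0,-9,0],
    [0,0,-12,0],
    [0,0,-12,0],
  ],
)

```text
time: 14.05
tool_pos: [0.4667, -0.2445, 0.2316]
ee_rot: [0.643, 0.766, 0.0, 0.002]
force: [0.0, 0.9, 0.6]
finger_gap: 0.807
grasp_force: 0.0
```

```bash
python3 - <<'E'
from h import *
go([.5605,.280,.23],(1,0))
b=get_image("side")[120:200,360:450,::-1];a=get_image("top")[205:285,360:450,::-1]
cv2.imwrite("pics/rel.png",cv2.resize(np.hstack([a,b]),None,fx=4.4,fy=4.4,interpolation=cv2.INTER_CUBIC))
E
```

```text
pos [ 0.4667 -0.2445  0.2316] rot [0.643 0.766 0.    0.002] F [0.  0.9 0.6] shift [50.04 18.3   0.09] turn 0.174 yaw y [0.985 0.173] gap 7.5 t 14.05
```

View pics/rel.png

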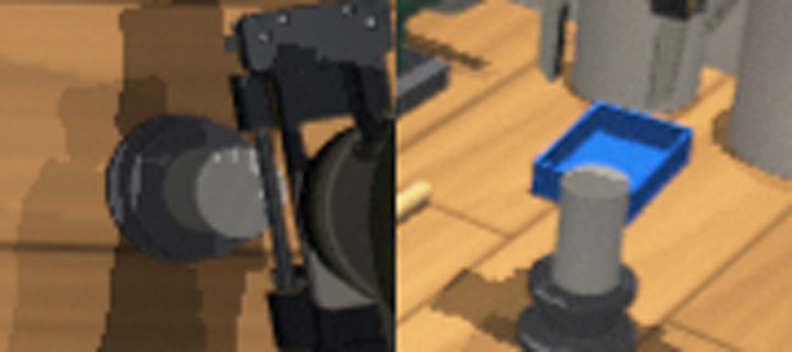

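The cup stands free and upright, mouth down on the seat (side crop 593,180). Going to the grey valve's cap.

```bash
python3 - <<'E'
from h import *
T=get_image("top")[:,:,::-1];h=T.astype(int);m=((h.mean(2)<60)&(h.max(2)-h.min(2)<30)).astype(np.uint8)
c=blob(m,(206,196,230,220));(u,v),r=cv2.minEnclosingCircle(c);e=cv2.fitEllipse(c)
print(u,v,r,e,cv2.contourArea(c));p=ray("top",e[0],.094);print(p, ray("top",(219.0,196),.082))
T2=cv2.imread("pics/side0.png").astype(int);c=blob((T2.mean(2)<50).astype(np.uint8),(264,232,292,250));e=cv2.fitEllipse(c);print(e,ray("side",e[0],.092))
E
```

```text
217.28260803222656 207.9927520751953 8.28271198272705 ((217.35244750976562, 207.50192260742188), (13.691324234008789, 15.727438926696777), 92.95746612548828) 166.0
[0.56245468 0.27952698 0.094     ] [0.59581988 0.27982494 0.082     ]
((277.368408203125, 240.48973083496094), (10.84008502960205, 13.201576232910156), 80.58938598632812) [0.55816254 0.28759021 0.092     ]
```

drive_tool(
  plan=[
    [50,18.3,0,0.17],
    [50,18.3,0,0.17],
    [50,18.3,0,0.17],
    [50,18.3,0,0.17],
    [50,18.3,0,0.17],
    [50,18.3,0,0.17],
    [50,18.3,0,0.17],
    [50,18.3,0,0.17],
    [50,18.3,0,0.17],
    [50,18.3,0,0.17],
    [50,18.3,0,0.17],
    [50,18.3,0,0.17],
    [50,18.3,0,0.17],
    [50,18.3,0,0.17],
  ],
  grip=0,
)

```text
time: 15.95
tool_pos: [0.5596, 0.2793, 0.2298]
ee_rot: [0.706, 0.708, 0.0, 0.0]
force: [-0.1, 0.6, -0.1]
finger_gap: 0.006
grasp_force: 0.0
```

drive_tool(
  plan=[
    [0,0.1,5,0],
    [0,0.1,9,0],
    [0,0.1,12,0],
    [0,0.1,13,0],
    [0,0.1,13,0],
    [0,0.1,13,0],
  ],
)

```text
time: 16.7
tool_pos: [0.5611, 0.2805, 0.1009]
ee_rot: [0.706, 0.708, 0.001, 0.0]
force: [-0.9, 0.4, 0.3]
finger_gap: 0.005
grasp_force: 0.0
```

```bash
python3 - <<'E'
from h import *
go([.5605,.280,.082],(1,0))
P=[]
for i in range(6): get_image("side");P.append(read_state()["tool_pos"])
print(np.mean(P,0),np.std(P,0))
b=get_image("side")[205:265,240:310,::-1];a=get_image("top")[175:235,190:260,::-1]
cv2.imwrite("pics/valve.png",cv2.resize(np.hstack([a,b]),None,fx=5.7,fy=5.7,interpolation=cv2.INTER_CUBIC))
E
```

```text
pos [0.5611 0.2805 0.1009] rot [0.706 0.708 0.001 0.   ] F [-0.9  0.4  0.3] shift [-0.05 -0.06  1.89] turn 0.004 yaw y [1.    0.004] gap 0.04 t 16.7
[0.56087142 0.2802381  0.10060108] [0.00016371 0.00011235 0.00027919]
```

View pics/valve.png

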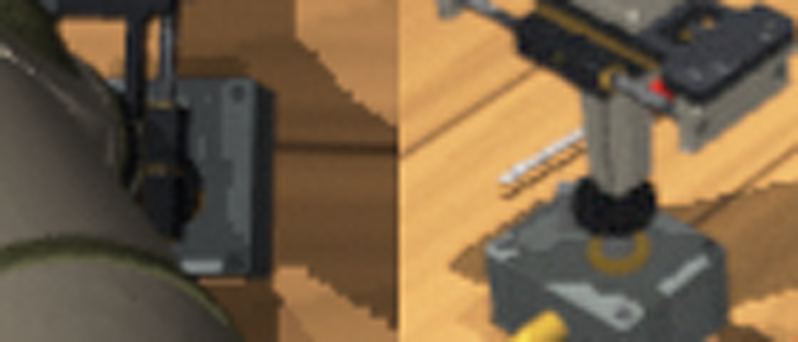

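The fingertips are centred over the black cap (side crop 618,195). Pressing in steps.

drive_tool(
  plan=[
    [0,0,0.4,0],
    [0,0,0.7,0],
    [0,0,0.9,0],
    [0,0,1.0,0],
    [0,0,1.0,0],
    [0,0,1.0,0],
  ],
)

```text
time: 17.85
tool_pos: [0.5604, 0.28, 0.0897]
ee_rot: [0.706, 0.709, 0.0, 0.0]
force: [-0.9, 0.1, 3.6]
finger_gap: 0.007
grasp_force: 1.7
```

```bash
cat >> h.py <<'E'
def avg(n=8):
    P=[];F=[]
    for i in range(n): get_image("side");s=read_state();P.append(s["tool_pos"]);F.append(s["force"])
    print(np.round(np.mean(P,0),5),np.round(np.mean(F,0),2),np.round(np.std(F,0),2),s["time"])
E
python3 -c "
from h import *
avg()"
```

```text
[0.56044 0.28003 0.08967] [-0.2  -0.59  3.37] [0.32 0.4  0.33] 18.25
```

drive_tool(
  plan=[
    [0,0,0.2,0],
    [0,0,0.4,0],
    [0,0,0.6,0],
    [0,0,0.7,0],
    [0,0,0.8,0],
    [0,0,0.86,0],
    [0,0,0.86,0],
    [0,0,0.86,0],
  ],
)

```text
time: 19.25
tool_pos: [0.5604, 0.2801, 0.081]
ee_rot: [0.706, 0.709, 0.0, 0.0]
force: [-0.0, -1.3, 6.6]
finger_gap: 0.008
grasp_force: 3.0
```

```bash
python3 -c "
from h import *
avg(10)"
```

```text
[0.56045 0.28003 0.08105] [-0.53 -0.81  5.74] [0.41 0.36 0.43] 19.75
```

drive_tool(
  plan=[
    [0,0,-0.04,0],
    [0,0,-0.07,0],
    [0,0,-0.07,0],
    [0,0,-0.07,0],
    [0,0,-0.07,0],
    [0,0,-0.07,0],
    [0,0,-0.07,0],
    [0,0,-0.07,0],
  ],
)

```text
time: 20.75
tool_pos: [0.5604, 0.2801, 0.0817]
ee_rot: [0.706, 0.709, 0.0, 0.0]
force: [0.1, -1.8, 5.1]
finger_gap: 0.003
grasp_force: 2.9
```

```bash
python3 -c "
from h import *
avg(10)
b=get_image('side')
cv2.imwrite('pics/end.png',cv2.resize(np.hstack([b[150:250,250:340,::-1],b[120:220,360:450,::-1]]),None,fx=4.4,fy=4.4,interpolation=cv2.INTER_CUBIC))"
```

```text
[0.56044 0.28004 0.08173] [-0.27 -0.83  5.69] [0.49 0.57 0.45] 21.25
```

View pics/end.png

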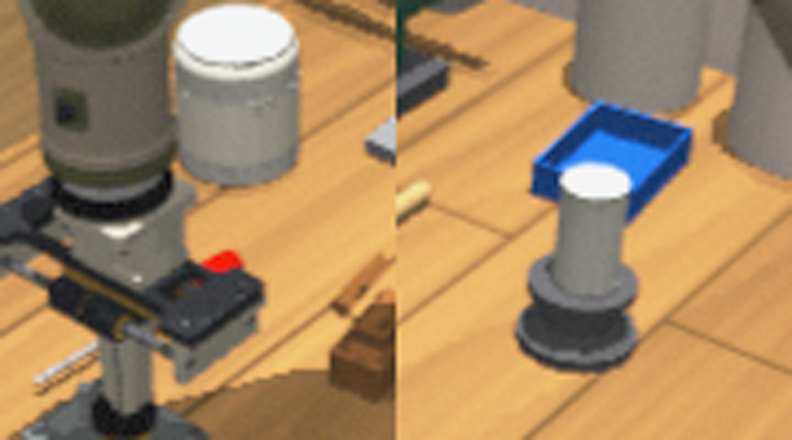

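The cup still stands flat on the stand (crop 593,230). The fingertips hold the cap at 82 mm with about 6 N, matching the half-travel spring force, so I'm handing in.

```bash
python3 -c "
from station import *
print(job_done())"
```

```text
the job is handed in; nothing more can be done
None
```

I handed the job in after about 21 s: the cup stands mouth-down on the drying stand, released, and the closed fingertips hold the grey valve's cap at 81.7 mm (pin top is 82 mm) with about 5.7 N; the judge's result was not shown.

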